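# Hang the lift-off door of the spice cabinet

## Task

Take the loose little door out of its stand and hang it on the open spice cabinet: with the door standing open at least a third of a right angle, gently lower both knuckles together over the two upright hinge pins until they are fully seated, feeling for the pins because their strip may be screwed on up to 8 mm to either side. Then swing the door gently shut against its stops and let go, with the other things on the worktop left where they are.

Things in the scene. Friction and masses are not known exactly. Their poses are not given: they have to be found in the camera images.
- cabinet: Small open-fronted wooden spice cabinet, 100 deep (x) x 200 wide (y) x 185 mm high, fixed to the worktop; two fixed spice jars inside. Origin: centre of its underside; +x to its back, +y to its left as the robot sees it, z up. Front face: plane x = -50 mm. A steel hinge strip near the left edge of the front carries two coaxial upright pins, one above the other.
- hinge_nominal (a point): Nominal foot of the lower pin (cabinet x -68, y 70, z 50 mm), at the seat where the lower knuckle comes to rest. Strip rigidly clamped through slots: the true pin axis is 0 to 8 mm from here either way along cabinet y, differs every run and is not measured; x and z are true. Pins 10 mm thick, 16 mm long, tips bevelled 1 mm, on 18 mm nylon seats. Axes as the cabinet's.
- seat_up_nominal (a point): Nominal foot of the upper pin, 94 mm above the lower one; same size, same axis and same sideways error as the lower. Axes as the cabinet's.
- stops (a point): Midway between the two 12 mm rubber stops (100 mm apart in height) on the right edge of the cabinet's front, on their faces, 10 mm before the front face; the shut door's back lies against them. Axes as the cabinet's.
- leaf: The loose wooden lift-off door, 0.2 to 0.33 kg, at first upright in the stand. Origin on the knuckle axis at the level of the lower edge. Panel: 16 mm thick (x -8 to 8; 10 mm inside its frame), y -22 to -172, z 0 to 150 mm; -x face is the front. Hung and shut, its axes are parallel to the cabinet's and its lower edge 30 mm above the worktop. Opening angle = cabinet yaw minus leaf yaw.
- knuckle_low (a point): Centre of the lower knuckle's underside (leaf z = 20 mm), on the bore axis. Each knuckle is a steel tube, 24 mm outside, 12.4 mm bore, 16 mm long, open at both ends, 10 mm off the panel on an 8 mm lug. The pins are greased: hung, the door turns freely, coasts a little if flicked, and stays put; it opens with its free edge coming towards the robot. Axes as the leaf's.
- knuckle_up (a point): Centre of the upper knuckle's underside (leaf z = 114 mm), on the bore axis, 94 mm above the lower. Axes as the leaf's.
- door_top (a point): Middle of the door's upper edge (leaf y = -97, z = 150 mm); the top rail, 16 mm thick and 24 mm high, can be taken here across its thickness from above. Axes as the leaf's.
- knob (a point): Middle of the steel knob on the door's front near its free edge (leaf y = -158, z = 75 mm), 18 mm across, standing 19 mm out of the front face. Axes as the leaf's.
- stand: Low wooden stand fixed to the worktop, 80 x 110 x 50 mm; origin centre of underside; between its two lips (along its y, 100 mm long, 10 mm thick, inner faces 20 mm apart, tops 50 mm above the worktop) the door stands on the base, 12 mm above the worktop, its middle over the stand's. Lift the door straight up out of it.
- salt: Bystander: salt shaker, 44 x 44 x 90 mm, loose; origin under its centre.
- fish_tin: Bystander: flat round tin, 87 x 86 x 40 mm, loose; origin under its centre.
- oil_dropper: Bystander: small brown dropper bottle, 33 x 34 x 102 mm, loose; origin under its centre.
- yoghurt_pot: Bystander: yoghurt pot, 72 x 71 x 71 mm, loose; origin under its centre.

How it is judged:
By the outcome, as a careful person would: the job done as asked, in the order asked, and still so for the second after the job is handed in, with the robot touching nothing.
It also fails if it takes over 72 s, if anything falls off the work surface, if the arm or the gripper's body presses on something with over 40 N, if the wrist force passes 120 N, or if a joint passes its speed limit or range.

## Robot

A 7-joint arm with a two-finger parallel gripper is mounted at the origin on a cart in front of the work surface, level with it; the furniture and walls round the work are solid. World frame = base frame: x ahead of the robot, y to its left, z up, the work surface at z = 0. Lengths are in m, angles in rad, forces in N, time in s.
With the tool pointing down it reaches from about 0.4 to 0.85 m from the base axis. Payload 10.4 kg.
Tool frame: the origin (TCP) lies between the finger pads; the fingertips stand 22 mm ahead of it and the grasp point (between the pads) lies 3 mm ahead of it; z points along the fingers, y is the line along which they close (so a half turn about z gives the same grasp; the last joint's range is limited). The gripper opens to 85 mm and grips with 20 to 120 N. Pads are 22 mm wide; open, the fingers measure 114 mm over their backs; the gripper's body (76 mm by 85 mm) begins 54 mm behind the grasp point. The pads swing forward as they close: fully open they stand 13 mm farther back than shut.
Start: joints at [1.2, 0.332, -0.065, 1.46, 0.022, 1.35, -0.088], TCP at [0.213, -0.588, 0.253] pointing down, gripper open.
Joint ranges: [-2.6, 2.6], [-0.5, 2.12], [-1.47, 1.34], [0.16, 2.42], [-1.27, 4.41], [0.06, 2.06], [-2.6, 2.6]. Speed limits (rad/s): [2.22, 2.22, 2.79, 2.79, 3.14, 3.14, 3.14].

## Interface

Orientations are given as a unit quaternion [x, y, z, w].
In Python, from workcell import manip, camera, ticket, boxes_of, outline_of gives the robot as it stands.
- The arm moves only by the tool carry_out, never from a script. Its argument "deltas" is a list of rows, each a list of 5 numbers: the shift along the tool's x, y, z as a fraction of full scale, then the turn about the tool's z as a fraction of full scale, then the opening, from -1 (shut) to 1 (fully open), so that 0 is half open. In form: [[tx, ty, tz, spin, gripper], ...]. A call has 1 to 20 rows; each row is the pose to reach, as a shift and turn from the pose commanded when the call began, along the tool's axes at that moment; what a row does not reach only later rows make up. Full scale, the value 1, is 150 mm for a shift and 30 degrees for a turn. A row lasts 1/8 s, in which the tool goes at most 62.5 mm and 10.7 degrees, less where a joint would pass 70% of its speed; a pose out of reach is approached as far as the arm can. A call with a number of a shift or a turn outside -1 to 1 is refused whole. A call with a gripper value outside its range is refused whole. The fingers move at their own pace and stop on an object; "force" is the grip in N (left out, the last holds). Time passes only in rows, so rows that repeat a pose let the fingers close. It gives the time, the measured TCP pose, the force, the opening and the grip force at its end, in the units of the state.
- manip.get_obs(): the state, without advancing time (a new reading comes with each control period).
- camera(name): name is "scene" or "top"; returns a dict with "img" (384x512x3 uint8, red, green, blue), "depth" (384x512 float32, m along the optical axis (not along the pixel's ray), 0 where there is no reading), "vertical_fov" (degrees; the focal length in pixels is half the picture's height over the tangent of half this angle, whatever the lens; pixels are square), "cx", "cy" (the principal point, pixels), "R" (3x3) and "t" (3): a world point X has camera coordinates R X + t. Camera axes: x right, y down, z forward; pixel columns grow to the right and rows downward; lengths in m; the calibration is good to about 2 mm. A picture is of the moment at which its call begins.
- ticket.hand_in(): hands the job in; it is judged then, once.
Trained networks look in a picture, given as the dict that the camera call returned (one of the last four; its "shot" number tells which), for a name from the list of things; names that differ only in an ending like _2 or _b are one class to them, and where a whole thing is asked for, a point or a joint stands for the part that bears it (a point fixed in the world has none). Each returns a list of dicts, best first, with "conf" (0 to 1); they miss things now and then, are a little off and sometimes report something else, mostly with a low value. They report only what shows in the picture. A call takes as long as a camera call.
- boxes_of(query, picture): "position" ([x, y, z] in m, in world coordinates, good to about 4 mm: the middle of the surface that is visible of it).
- outline_of(query, picture): "region" (384x512 bool, what is visible of it).
The state is a dict: "clock": time; "joint_pos": joint angles; "joint_velocities": joint speeds; "tau": joint torques, N m; "position": TCP position; "ee_rot": TCP orientation; "ft_force": force on the tool from outside, world axes, zero at the start; "torque": the same for the moment, N m; "grip_width": opening from 0.0 (shut) to 1.0 (fully open); "grasp_force": force on a finger pad.
Only numpy, scipy, OpenCV 4.12 (cv2) and the standard library are available. Lean on these libraries where they do the work, as an engineer would, in place of code of your own. Each camera call takes 0.05 s, during which the arm holds its last target. There are 200 camera calls.

## Working session

There is one attempt and no reset: what is moved stays moved. The work goes in short steps, Python scripts to look and compute and a tool call to move; the robot and the scene stay as the last step left them, time stands still between calls to the robot, and variables do not carry over. Pictures are saved under pics/ and viewed, at most 10 in all, crops included, and the job is handed in when it is done.

Besides the shell and the picture viewer there is one more tool, called after "Emit:" as a command line: name --pt "numbers of a row" for each row, then --argument value for the rest. carry_out: Moves the arm, as the interface text tells. Its arguments: {"type":"object","properties":{"deltas":{"type":"array","items":{"type":"array","items":{"type":"number"}}},"force":{"type":"number"}},"required":["deltas"]}

```bash
mkdir -p pics; ls
python3 - <<'E'
from workcell import manip, camera, boxes_of
import cv2,numpy as np
o=manip.get_obs(); print({k:np.round(v,3).tolist() for k,v in o.items()})
for n in("scene","top"):
    p=camera(n); cv2.imwrite(f"pics/{n}0.png",p["img"][:,:,::-1])
    print(n,p["vertical_fov"],p["cx"],p["cy"],np.round(p["R"],3).tolist(),np.round(p["t"],3))
    for q in("cabinet","leaf","stand","salt","fish_tin","oil_dropper","yoghurt_pot","knob","door_top","knuckle_up","knuckle_low","stops","hinge_nominal"):
        try: print(q,[(np.round(b["position"],3).tolist(),round(b["conf"],2)) for b in boxes_of(q,p)[:2]])
        except Exception as e: print(q,e)
E
```

```text
pics
{'clock': 0.0, 'joint_pos': [1.2, 0.333, -0.065, 1.461, 0.022, 1.35, -0.088], 'joint_velocities': [0.001, 0.0, 0.001, 0.0, -0.001, 0.0, -0.001], 'tau': [0.0, -62.545, 0.049, -39.161, 0.016, 0.01, -0.0], 'position': [0.213, -0.587, 0.253], 'ee_rot': [0.985, 0.173, -0.0, -0.001], 'ft_force': [0.651, -0.799, 0.315], 'torque': [-0.009, -0.003, -0.057], 'grasp_force': 0.0, 'grip_width': 0.998}
scene 50.6008644973914 257.06990145816957 194.236007268648 [[-0.598, -0.801, -0.006], [-0.429, 0.327, -0.842], [0.677, -0.501, -0.54]] [0.199 0.386 0.813]
cabinet [([0.534, -0.108, 0.108], 0.57)]
leaf [([0.481, -0.365, 0.105], 0.78)]
stand [([0.47, -0.387, 0.018], 0.82), ([0.484, -0.366, 0.107], 0.63)]
salt [([0.597, -0.344, 0.046], 0.55)]
fish_tin [([0.55, -0.555, 0.036], 0.48)]
oil_dropper [([0.631, -0.421, 0.051], 0.72)]
yoghurt_pot [([0.38, 0.256, 0.067], 0.87), ([0.533, -0.11, 0.112], 0.45)]
knob [([0.481, -0.364, 0.099], 0.84)]
door_top [([0.478, -0.363, 0.1], 0.57)]
knuckle_up [([0.481, -0.369, 0.103], 0.94)]
knuckle_low []
stops [([0.529, -0.105, 0.108], 0.75), ([0.48, -0.366, 0.102], 0.6)]
hinge_nominal [([0.534, -0.113, 0.111], 0.73)]
top 47.84218284782146 255.39571192082718 188.42092632595526 [[0.015, -1.0, -0.006], [-0.995, -0.015, -0.095], [0.095, 0.008, -0.995]] [-0.147  0.499  1.312]
cabinet [([0.544, -0.114, 0.183], 0.66)]
leaf [([0.486, -0.377, 0.164], 0.8)]
stand [([0.482, -0.389, 0.012], 0.86)]
salt [([0.612, -0.345, 0.078], 0.75)]
fish_tin [([0.581, -0.55, 0.04], 0.97)]
oil_dropper [([0.628, -0.423, 0.061], 0.67)]
yoghurt_pot [([0.394, 0.249, 0.071], 0.69), ([0.488, -0.38, 0.161], 0.21)]
knob [([0.488, -0.378, 0.16], 0.97)]
door_top [([0.488, -0.381, 0.16], 0.68)]
knuckle_up [([0.483, -0.377, 0.162], 0.8)]
knuckle_low [([0.485, -0.378, 0.161], 0.95)]
stops [([0.54, -0.113, 0.185], 0.91)]
hinge_nominal [([0.546, -0.113, 0.184], 0.9), ([0.581, -0.55, 0.039], 0.56)]
```

Run:
```python
import cv2,numpy as np
a=cv2.imread("pics/scene0.png");b=cv2.imread("pics/top0.png")
cv2.imwrite("pics/s_v.png",cv2.resize(a,(800,600),interpolation=cv2.INTER_CUBIC));cv2.imwrite("pics/t_v.png",cv2.resize(b,(800,600),interpolation=cv2.INTER_CUBIC))
```

```text
(no output)
```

View pics/s_v.png

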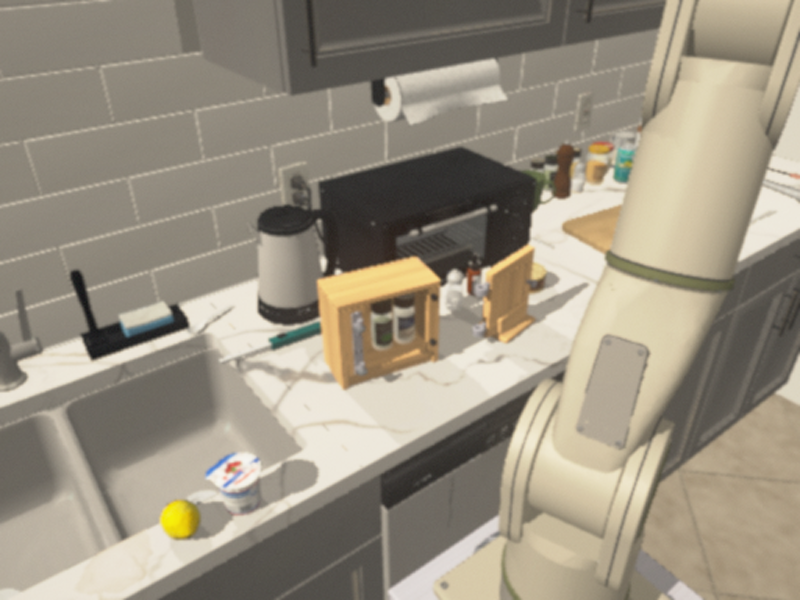

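View pics/t_v.png

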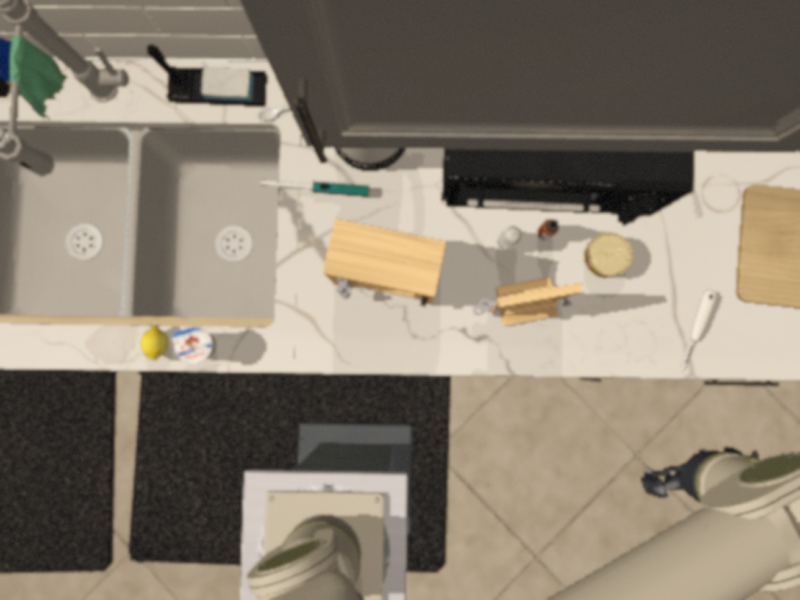

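The scene view shows the cabinet at about (380,320), with its hinge strip at (357,340). The door is in its stand at (508,290), knuckles to the left at about (480,325). In the top view the cabinet is at (385,258), the door's top edge runs from (500,300) to (580,288), and the knob is at (566,300). Next I'll measure the exact poses.

```bash
cat > h.py <<'E'
from workcell import manip, camera, boxes_of, outline_of
import cv2,numpy as np
def cloud(p):
    d=p["depth"];f=192/np.tan(np.radians(p["vertical_fov"]/2))
    v,u=np.mgrid[0:384,0:512]
    c=np.stack([(u-p["cx"])*d/f,(v-p["cy"])*d/f,d],-1)
    X=(c-p["t"])@np.asarray(p["R"]); X[d<=0]=np.nan
    return X
def proj(p,X):
    f=192/np.tan(np.radians(p["vertical_fov"]/2));c=np.asarray(p["R"])@np.asarray(X)+p["t"]
    return np.array([p["cx"]+f*c[0]/c[2],p["cy"]+f*c[1]/c[2]])
def sel(X,c,r,z0,z1):
    m=(np.hypot(X[...,0]-c[0],X[...,1]-c[1])<r)&(X[...,2]>z0)&(X[...,2]<z1);return m
def rect(P):
    (c,s,a)=cv2.minAreaRect((P[:,:2]*1000).astype(np.float32));return np.round(c,1),np.round(s,1),round(a,2)
E
python3 - <<'E'
from h import *
p=camera("top");X=cloud(p);s=camera("scene");S=cloud(s)
for n,A in(("top",X),("scene",S)):
    P=A[sel(A,(.545,-.11),.15,.176,.195)];print(n,"cab",len(P),rect(P),P.mean(0).round(4),np.median(P[:,2]))
    P=A[sel(A,(.487,-.378),.12,.152,.172)]
    if len(P)>5:
        Q=P[:,:2]-P[:,:2].mean(0);w=np.linalg.svd(Q,full_matrices=False)[2][0]
        print(n,"door",len(P),rect(P),P.mean(0).round(4),np.degrees(np.arctan2(*w[::-1])),(Q@w).min(),(Q@w).max(),np.median(P[:,2]))
# cabinet front face from scene; stand
m=sel(S,(.5,-.12),.13,.02,.18)&outline_of("cabinet",s)[0]["region"]
P=S[m];print("front pts",len(P))
np.savez("c0.npz",X=X,S=S,it=p["img"],is_=s["img"])
# RANSAC line in xy with yaw approx -9
best=max(((np.sum(np.abs((P[:,:2]@np.array([np.cos(y),np.sin(y)]))-d)<.003),y,d) for y in np.radians(np.arange(-16,-2,.5)) for d in np.arange(.45,.56,.001)));print("front",best[0],np.degrees(best[1]),best[2])
cv2.imwrite("pics/crop.png",np.hstack([cv2.resize(s["img"][155:255,195:295,::-1],(400,400),interpolation=2),cv2.resize(s["img"][150:225,285:360,::-1],(400,400),interpolation=2)]))
E
```

```text
top cab 2650 (array([ 552.3, -113.5]), array([200. , 100.5]), 79.05) [ 0.5515 -0.1138  0.1838] 0.18382460865984954
top door 323 (array([ 492.8, -390.3]), array([ 16.3, 150.9]), 11.05) [ 0.4924 -0.3899  0.1607] -78.76842861799834 -0.07500574705053158 0.07595064739512689 0.1607516981004871
scene cab 1449 (array([ 551.1, -113.3]), array([200.7, 105.5]), 79.1) [ 0.5455 -0.1066  0.1838] 0.18412105171445844
scene door 195 (array([ 491.2, -389.2]), array([ 18.8, 149.6]), 11.47) [ 0.4885 -0.3846  0.1592] -79.41589585428547 -0.06974411151779893 0.07969861401823444 0.1601242504072373
front pts 3219
front 974 -10.5 0.514
```

View pics/crop.png

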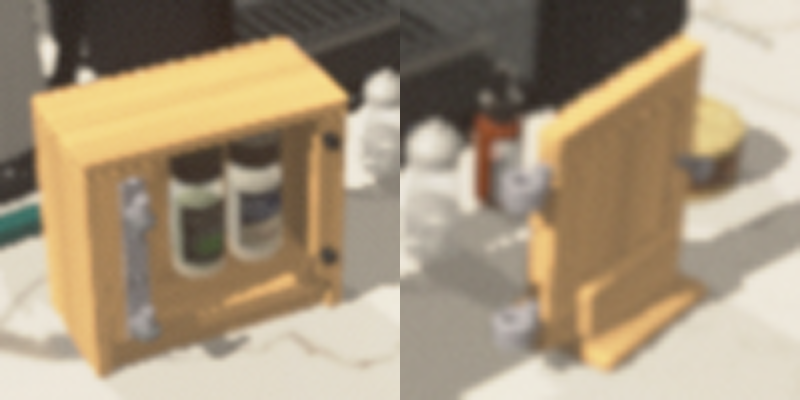

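The crop shows the strip's two pins and seats at left-crop pixels (138,205) and (145,320). On the right are the door's knuckles, with the door upright in the stand.

```bash
python3 - <<'E'
from h import *
z=np.load("c0.npz")
c=np.array([.552,-.1135]);a=np.radians(-11);ax=np.array([np.cos(a),np.sin(a)]);ay=np.array([-np.sin(a),np.cos(a)])
for n in "XS":
    A=z[n];x=((A[...,:2]-c)@ax)*1000;y=((A[...,:2]-c)@ay)*1000;h=A[...,2]*1000
    m=(x>-90)&(x<-55)&(y>30)&(y<100)&(h>30)&(h<175)
    print(n);print(np.c_[x[m],y[m],h[m]].round(0)[np.argsort(-h[m])].astype(int).tolist())
E
python3 - <<'E'
import numpy as np
q0=np.array([.985,.173]);th=2*np.arctan2(.173,.985);print(np.degrees(th))
tx=np.array([np.cos(th),np.sin(th)]);ty=np.array([np.sin(th),-np.cos(th)])
for x,y in((.4925,-.39),):
    d=np.array([x-.213,y+.587]);print("approach mm",d@tx*1e3,d@ty*1e3, "frac",d@tx/.15,d@ty/.15)
E
```

```text
X
[[-69, 64, 161], [-72, 64, 160], [-66, 62, 160], [-70, 70, 159], [-69, 62, 158], [-64, 66, 158], [-70, 67, 157], [-66, 65, 157], [-68, 71, 157], [-72, 67, 157], [-64, 69, 157], [-67, 68, 156], [-71, 62, 149], [-57, 68, 147], [-57, 66, 146], [-56, 63, 146], [-74, 68, 146], [-62, 62, 146], [-55, 60, 145], [-70, 60, 145], [-59, 65, 145], [-64, 61, 144], [-66, 58, 144], [-60, 68, 144], [-58, 71, 144], [-60, 71, 143], [-62, 65, 143], [-67, 61, 143], [-61, 59, 143], [-76, 62, 143], [-75, 71, 142], [-72, 71, 142], [-72, 60, 142], [-76, 65, 142], [-63, 59, 142], [-69, 58, 141], [-58, 63, 141], [-73, 65, 140], [-63, 73, 139], [-58, 60, 139], [-72, 63, 136], [-69, 67, 67], [-65, 62, 66], [-72, 67, 64], [-71, 64, 64], [-68, 65, 64], [-68, 62, 63], [-65, 65, 63], [-70, 61, 58], [-61, 64, 54], [-73, 61, 52], [-69, 59, 51], [-72, 71, 51], [-76, 64, 50], [-57, 59, 50], [-63, 61, 49], [-72, 59, 49], [-76, 61, 48], [-74, 68, 48], [-58, 65, 48], [-60, 62, 48], [-57, 62, 46], [-66, 60, 46], [-74, 71, 45], [-73, 65, 44]]
S
[[-57, 74, 162], [-70, 68, 162], [-73, 66, 160], [-56, 80, 160], [-71, 69, 159]
[... 1039 characters left out ...]
4], [-65, 67, 64], [-66, 71, 63], [-73, 65, 62], [-70, 69, 61], [-74, 68, 60], [-71, 70, 58], [-70, 64, 56], [-74, 65, 56], [-71, 67, 54], [-69, 69, 53], [-74, 68, 53], [-74, 66, 52], [-71, 70, 51], [-64, 73, 51], [-59, 72, 51], [-60, 69, 50], [-74, 60, 50], [-72, 62, 50], [-71, 74, 50], [-74, 69, 49], [-76, 64, 49], [-67, 72, 49], [-74, 66, 49], [-55, 73, 49], [-71, 71, 49], [-67, 60, 48], [-78, 67, 48], [-61, 69, 47], [-64, 74, 47], [-67, 75, 47], [-75, 69, 47], [-74, 60, 47], [-72, 74, 46], [-57, 74, 46], [-73, 71, 46], [-78, 68, 45], [-75, 63, 45], [-76, 70, 44], [-74, 72, 43]]
19.92303319679494
approach mm 329.90149716943586 -89.96806191846453 frac 2.1993433144629058 -0.5997870794564302
```

Create go.py:
```python
# usage: go.py x y z tool_x_angle_deg -> remaining fractions in the current tool frame
import sys
from h import *
o=manip.get_obs();q=np.array(o["ee_rot"]);th=2*np.arctan2(q[1],q[0]);P=np.array(o["position"])
print("t",round(float(o["clock"]),2),"P",P.round(4),"ang",np.degrees(th).round(2),"F",np.round(o["ft_force"],1),"q",np.round(o["joint_pos"],2),"w",round(float(o["grip_width"]),3))
if len(sys.argv)>4:
    x,y,z,a=map(float,sys.argv[1:5]);d=np.array([x,y,z])-P
    da=(np.degrees(th)-a+180)%360-180
    print("frac tx,ty,tz,spin:",np.round([(d[0]*np.cos(th)+d[1]*np.sin(th))/.15,(d[0]*np.sin(th)-d[1]*np.cos(th))/.15,-d[2]/.15,da/30],4))
```

```text
(no output)
```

Emit:
carry_out --pt "0.25 -0.07 0 -0.25 1" --pt "0.6 -0.15 0 -0.6 1" --pt "0.9 -0.25 0 -0.95 1" --pt "1 -0.27 0 -1 1"

```text
clock: 2.05
position: [0.3433, -0.496, 0.2536]
ee_rot: [0.905, 0.425, 0.001, 0.0]
ft_force: [0.5, -0.3, -0.2]
grip_width: 1.001
grasp_force: 0.0
```

```bash
python3 go.py .4925 -.39 .253 101.2
```

```text
t 2.05 P [ 0.3433 -0.496   0.2536] ang 50.33 F [ 0.5 -0.3 -0.2] q [ 1.07  0.29 -0.22  1.51  0.06  1.34  0.15] w 1.001
frac tx,ty,tz,spin: [ 1.1785  0.3146  0.004  -1.6955]
```

Emit:
carry_out --pt "0.25 0.07 0 -0.25 1" --pt "0.6 0.17 0 -0.6 1" --pt "0.9 0.25 0 -0.9 1" --pt "1 0.3 0 -1 1"

```text
clock: 2.55
position: [0.4734, -0.4106, 0.2534]
ee_rot: [0.765, 0.644, 0.0, -0.0]
ft_force: [0.1, -0.7, 0.6]
grip_width: 1.002
grasp_force: 0.0
```

```bash
python3 go.py .4925 -.39 .215 101.2
```

```text
t 2.55 P [ 0.4734 -0.4106  0.2534] ang 80.21 F [ 0.1 -0.7  0.6] q [ 0.92  0.36 -0.36  1.44  0.13  1.36  0.38] w 1.002
frac tx,ty,tz,spin: [ 0.1572  0.1022  0.2557 -0.6997]
```

Emit:
carry_out --pt "0.08 0.05 0 -0.35 1" --pt "0.157 0.102 0.1 -0.7 1" --pt "0.157 0.102 0.3 -0.7 1" --pt "0.157 0.102 0.5 -0.7 1" --pt "0.157 0.102 0.62 -0.7 1" --pt "0.157 0.102 0.65 -0.7 1" --pt "0.157 0.102 0.65 -0.7 0.3"

```text
clock: 3.42
position: [0.4906, -0.3926, 0.1565]
ee_rot: [0.637, 0.771, -0.0, 0.0]
ft_force: [0.2, -0.2, 0.7]
grip_width: 0.817
grasp_force: 0.0
```

```bash
python3 go.py .4925 -.39 .155 101.2
python3 - <<'E'
from h import *
s=camera("scene");cv2.imwrite("pics/g1.png",cv2.resize(s["img"][100:250,260:460,::-1],(800,600),interpolation=2))
E
```

```text
t 3.42 P [ 0.4906 -0.3926  0.1565] ang 100.88 F [ 0.2 -0.2  0.7] q [ 0.92  0.44 -0.41  1.55  0.18  1.19  0.66] w 0.817
frac tx,ty,tz,spin: [ 0.0145  0.016   0.0101 -0.0105]
```

View pics/g1.png

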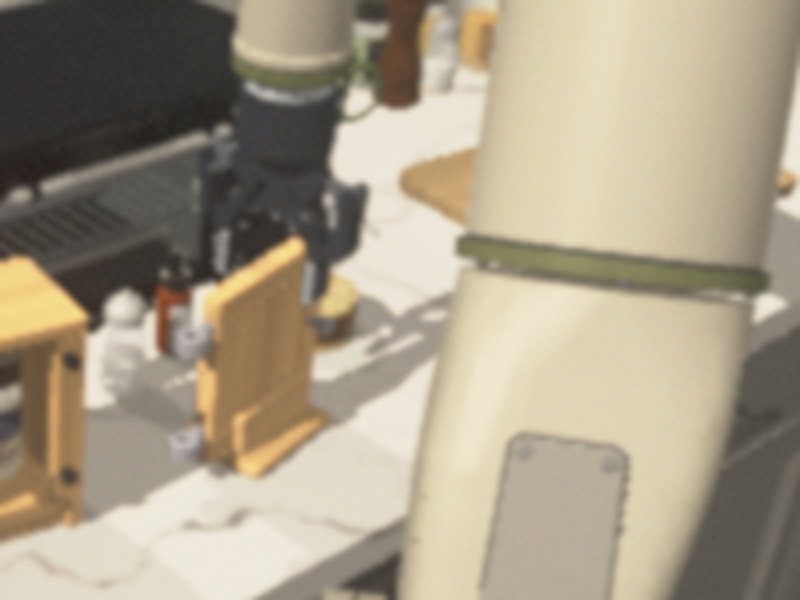

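The fingers straddle the door's top rail near its middle: front finger at about (325,270), rear finger at about (220,240), with the rail between. I'll correct the small offset and close.

Emit:
carry_out --pt "0.015 0.016 0.01 -0.01 0.3" --pt "0.015 0.016 0.01 -0.01 -0.3" --pt "0.015 0.016 0.01 -0.01 -1" --pt "0.015 0.016 0.01 -0.01 -1" --pt "0.015 0.016 0.01 -0.01 -1" --pt "0.015 0.016 0.01 -0.01 -1" --pt "0.015 0.016 0.01 -0.01 -1" --force 60

```text
clock: 4.35
position: [0.4925, -0.3896, 0.1547]
ee_rot: [0.635, 0.773, -0.0, 0.0]
ft_force: [-1.0, -0.4, 5.3]
grip_width: 0.179
grasp_force: 59.6
```

```bash
python3 go.py .4925 -.39 .155 101.2
```

```text
t 4.35 P [ 0.4925 -0.3896  0.1547] ang 101.22 F [-1.  -0.4  5.3] q [ 0.91  0.44 -0.41  1.56  0.19  1.18  0.66] w 0.179
frac tx,ty,tz,spin: [-0.0028 -0.0008 -0.0018  0.0007]
```

Emit:
carry_out --pt "0 0 -0.05 0 -1" --pt "0 0 -0.15 0 -1" --pt "0 0 -0.28 0 -1" --pt "0 0 -0.37 0 -1" --pt "0 0 -0.4 0 -1" --pt "0 0 -0.4 0 -1"

```text
clock: 5.1
position: [0.4924, -0.3894, 0.2145]
ee_rot: [0.635, 0.773, -0.0, 0.0]
ft_force: [0.5, 0.2, -2.8]
grip_width: 0.183
grasp_force: 58.7
```

```bash
python3 go.py .41 -.27 .215 72
```

```text
t 5.1 P [ 0.4924 -0.3894  0.2145] ang 101.22 F [ 0.5  0.2 -2.8] q [ 0.92  0.39 -0.42  1.49  0.16  1.29  0.68] w 0.183
frac tx,ty,tz,spin: [ 0.8879 -0.3836 -0.0034  0.9741]
```

Emit:
carry_out --pt "0.07 -0.12 0 0.08 -1" --pt "0.25 -0.26 0 0.25 -1" --pt "0.48 -0.35 0 0.5 -1" --pt "0.7 -0.38 0 0.73 -1" --pt "0.84 -0.384 0 0.9 -1" --pt "0.888 -0.384 0 0.974 -1" --pt "0.888 -0.384 0 0.974 -1"

```text
clock: 5.98
position: [0.4097, -0.2695, 0.214]
ee_rot: [0.809, 0.588, -0.0, -0.0]
ft_force: [0.0, -0.1, -2.3]
grip_width: 0.178
grasp_force: 59.0
```

```bash
python3 go.py .40 -.15 .215 43
```

```text
t 5.97 P [ 0.4097 -0.2695  0.214 ] ang 72.07 F [ 0.  -0.1 -2.3] q [ 0.9   0.09 -0.43  1.84  0.04  1.22  0.14] w 0.178
frac tx,ty,tz,spin: [ 0.7378 -0.3067 -0.0069  0.969 ]
```

Emit:
carry_out --pt "0.05 -0.05 0 0.08 -1" --pt "0.2 -0.12 0 0.27 -1" --pt "0.4 -0.2 0 0.5 -1" --pt "0.58 -0.26 0 0.73 -1" --pt "0.7 -0.3 0 0.9 -1" --pt "0.738 -0.307 0 0.97 -1" --pt "0.738 -0.307 0 0.97 -1"

```text
clock: 6.85
position: [0.4004, -0.1505, 0.2142]
ee_rot: [0.93, 0.366, -0.0, -0.0]
ft_force: [0.3, -0.3, -2.6]
grip_width: 0.176
grasp_force: 59.0
```

```bash
python3 go.py .427 -.102 .215 43
python3 - <<'E'
from h import *
s=camera("scene");t=camera("top");cv2.imwrite("pics/g2.png",np.hstack([cv2.resize(s["img"][130:280,180:320,::-1],(400,429),interpolation=2),cv2.resize(t["img"][130:237,180:280,::-1],(400,429),interpolation=2)]))
E
```

```text
t 6.85 P [ 0.4004 -0.1505  0.2142] ang 43.0 F [ 0.3 -0.3 -2.6] q [ 0.81 -0.06 -0.53  1.98 -0.03  1.21 -0.53] w 0.176
frac tx,ty,tz,spin: [ 3.502e-01 -1.155e-01 -5.600e-03 -1.000e-04]
```

View pics/g2.png

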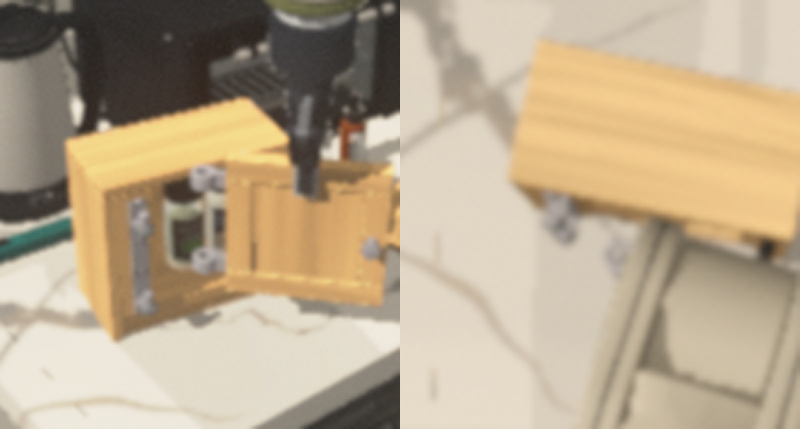

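The left half shows the door held level, with knuckles at (208,178) and (207,260) to the right of the pins at (140,212) and (145,300). In the top view the knuckle is at (617,250) and the pin at (558,212). I'll move to above the pins.

Emit:
carry_out --pt "0.04 -0.02 0 0 -1" --pt "0.14 -0.05 0 0 -1" --pt "0.25 -0.09 0 0 -1" --pt "0.33 -0.11 0 0 -1" --pt "0.35 -0.115 0.04 0 -1" --pt "0.35 -0.115 0.1 0 -1" --pt "0.35 -0.115 0.115 0 -1" --pt "0.35 -0.115 0.115 0 -1"

```text
clock: 7.95
position: [0.4267, -0.1024, 0.1968]
ee_rot: [0.931, 0.365, -0.0, -0.0]
ft_force: [-0.2, 0.4, -2.6]
grip_width: 0.176
grasp_force: 58.9
```

```bash
python3 go.py .427 -.102 .196 43
cat > look.py <<'E'
import sys
from h import *
s=camera("scene");t=camera("top");n=sys.argv[1]
cv2.imwrite(f"pics/{n}.png",np.hstack([cv2.resize(s["img"][150:260,190:290,::-1],(400,440),interpolation=2),cv2.resize(t["img"][165:220,195:245,::-1],(400,440),interpolation=2)]))
c=np.array([.552,-.1135]);a=np.radians(-11);ax=np.array([np.cos(a),np.sin(a)]);ay=np.array([-np.sin(a),np.cos(a)])
o=manip.get_obs();q=np.array(o["ee_rot"]);th=2*np.arctan2(q[1],q[0]);P=np.array(o["position"])
ly=np.array([np.cos(th),np.sin(th)]);lx=np.array([ly[1],-ly[0]])
k=P[:2]+.097*ly;print("knuckle by kinematics, cab mm",(k-c)@ax*1e3,(k-c)@ay*1e3,"low edge z",P[2]-.1427)
for nm,A in(("top",cloud(t)),("scene",cloud(s))):
    for z0,z1 in((P[2]-.1427+.114-.003,P[2]-.1427+.134),(P[2]-.1427+.019,P[2]-.1427+.040)):
        m=sel(A,k,.02,z0,z1);D=(A[m][:,:2]-k)*1e3
        x=D@lx;y=D@ly;g=y>-11;x,y=x[g],y[g]
        if g.sum()>4: print(nm,round(z0,3),g.sum(),"leaf-frame x range",np.percentile(x,[3,50,97]).round(1),"y",np.percentile(y,[3,50,97]).round(1))
E
python3 look.py g3
```

```text
t 7.95 P [ 0.4267 -0.1024  0.1968] ang 42.87 F [-0.2  0.4 -2.6] q [ 0.75 -0.01 -0.6   1.97 -0.    1.18 -0.68] w 0.176
frac tx,ty,tz,spin: [ 0.0034 -0.0008  0.005  -0.0042]
knuckle by kinematics, cab mm -67.6160494424167 65.48068260397075 low edge z 0.054497542976215396
scene 0.165 82 leaf-frame x range [-13.7  -4.3  15.1] y [-9.8  1.3 16.7]
scene 0.073 88 leaf-frame x range [-13.7   1.1  16.8] y [-10.4   1.9  17.4]
```

View pics/g3.png

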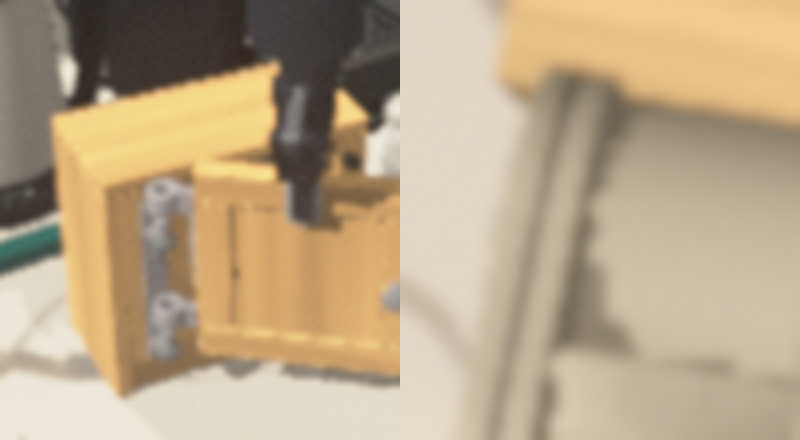

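In the left half the knuckles at (163,190) and (165,300) sit directly above the pins at (160,235) and (162,345). The arm blocks the top view. Now I'll lower gently and feel for the pins.

Emit:
carry_out --pt "0.003 0 0.015 -0.004 -1" --pt "0.003 0 0.03 -0.004 -1" --pt "0.003 0 0.042 -0.004 -1" --pt "0.003 0 0.05 -0.004 -1" --pt "0.003 0 0.057 -0.004 -1" --pt "0.003 0 0.064 -0.004 -1" --pt "0.003 0 0.067 -0.004 -1" --pt "0.003 0 0.067 -0.004 -1"

```text
clock: 9.05
position: [0.4274, -0.1018, 0.187]
ee_rot: [0.93, 0.367, 0.0, 0.0]
ft_force: [-0.4, -0.6, -3.3]
grip_width: 0.172
grasp_force: 59.0
```

```bash
python3 go.py .427 -.102 .196 43; python3 -c "
from h import *;print(np.round(manip.get_obs()['torque'],2))"
```

```text
t 9.05 P [ 0.4274 -0.1018  0.187 ] ang 43.03 F [-0.4 -0.6 -3.3] q [ 0.74  0.   -0.61  1.98  0.    1.15 -0.68] w 0.172
frac tx,ty,tz,spin: [-0.0028 -0.0006 -0.06    0.0009]
[0.01 0.03 0.03]
```

Emit:
carry_out --pt "0 0 0.006 0 -1" --pt "0 0 0.012 0 -1" --pt "0 0 0.016 0 -1" --pt "0 0 0.016 0 -1"

```text
clock: 9.55
position: [0.4274, -0.1018, 0.1846]
ee_rot: [0.93, 0.367, -0.0, 0.0]
ft_force: [-0.4, -0.2, -2.9]
grip_width: 0.177
grasp_force: 59.0
```

```bash
python3 go.py .427 -.102 .196 43; python3 -c "
from h import *;print(np.round(manip.get_obs()['torque'],2))"
```

```text
t 9.55 P [ 0.4274 -0.1018  0.1846] ang 43.03 F [-0.4 -0.2 -2.9] q [ 0.74  0.01 -0.61  1.99  0.    1.15 -0.69] w 0.177
frac tx,ty,tz,spin: [-0.0027 -0.0005 -0.0762  0.0009]
[-0.02  0.03  0.03]
```

No contact force 4 mm below the tips, so the knuckles are threaded on. I'll keep lowering towards the seats.

Emit:
carry_out --pt "0 0 0.01 0 -1" --pt "0 0 0.022 0 -1" --pt "0 0 0.034 0 -1" --pt "0 0 0.046 0 -1" --pt "0 0 0.056 0 -1" --pt "0 0 0.062 0 -1" --pt "0 0 0.062 0 -1"

```text
clock: 10.42
position: [0.4273, -0.1018, 0.1753]
ee_rot: [0.93, 0.367, -0.0, 0.0]
ft_force: [0.4, -0.2, -3.1]
grip_width: 0.176
grasp_force: 59.0
```

```bash
python3 go.py .427 -.102 .1727 43; python3 -c "
from h import *;print(np.round(manip.get_obs()['torque'],2))"
```

```text
t 10.43 P [ 0.4273 -0.1018  0.1753] ang 43.03 F [ 0.4 -0.2 -3.1] q [ 0.74  0.02 -0.61  2.    0.01  1.13 -0.69] w 0.176
frac tx,ty,tz,spin: [-0.0026 -0.0005  0.017   0.0009]
[-0.02  0.03 -0.  ]
```

Emit:
carry_out --pt "0 0 0.006 0 -1" --pt "0 0 0.011 0 -1" --pt "0 0 0.015 0 -1" --pt "0 0 0.018 0 -1" --pt "0 0 0.02 0 -1" --pt "0 0 0.02 0 -1"

```text
clock: 11.18
position: [0.4275, -0.1018, 0.1724]
ee_rot: [0.93, 0.367, 0.0, 0.0]
ft_force: [0.2, -0.7, -1.3]
grip_width: 0.175
grasp_force: 59.2
```

```bash
python3 look.py g4
```

```text
knuckle by kinematics, cab mm -67.47060794367184 66.2725261035184 low edge z 0.02972874484755189
scene 0.141 89 leaf-frame x range [-13.5  -5.1  15.3] y [-9.6  1.4 14.9]
scene 0.049 87 leaf-frame x range [-13.1  -4.5  14.2] y [-10.5   2.1  15.8]
```

View pics/g4.png

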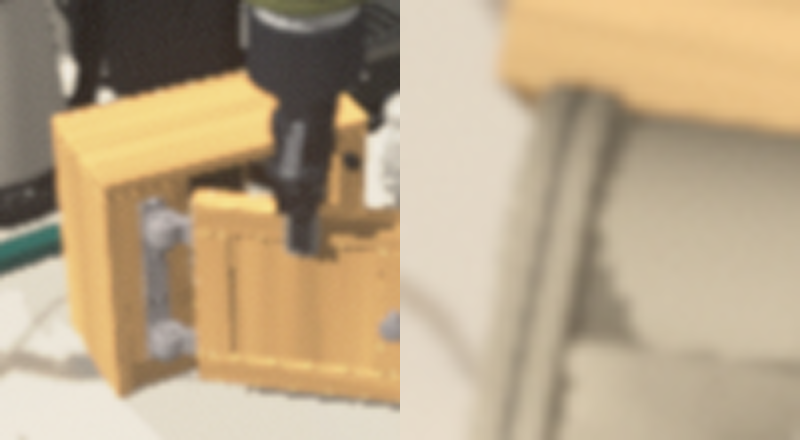

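Both knuckles now enclose the pins at (165,225) and (172,340), and the load is starting to come off. I'll press down slightly to confirm the seat.

Emit:
carry_out --pt "0 0 0.004 0 -1" --pt "0 0 0.007 0 -1" --pt "0 0 0.007 0 -1"

```text
clock: 11.65
position: [0.4278, -0.1019, 0.1717]
ee_rot: [0.93, 0.367, 0.0, 0.0]
ft_force: [-1.1, -1.8, 4.4]
grip_width: 0.176
grasp_force: 60.1
```

Seated: the upward reaction confirms it. I'll release and lift clear.

Emit:
carry_out --pt "0 0 0 0 -0.6" --pt "0 0 0 0 -0.2" --pt "0 0 0 0 0" --pt "0 0 0 0 0" --pt "0 0 -0.1 0 0" --pt "0 0 -0.25 0 0" --pt "0 0 -0.37 0 0" --pt "0 0 -0.4 0 0"

```text
clock: 12.65
position: [0.4281, -0.1019, 0.233]
ee_rot: [0.93, 0.367, 0.001, 0.001]
ft_force: [-0.2, 0.5, 0.2]
grip_width: 0.5
grasp_force: 0.0
```

```bash
cat > way.py <<'E'
from h import *
# pin axis from seated pose
o=manip.get_obs();q=np.array(o["ee_rot"]);th=2*np.arctan2(q[1],q[0]);P=np.array(o["position"])
print("P",P.round(4),np.degrees(th).round(1),"w",o["grip_width"],"q",np.round(o["joint_pos"],2))
pin=np.array([.4278,-.1019])+.097*np.array([np.cos(np.radians(43)),np.sin(np.radians(43))])
for op in(36,30,24,18,12,8,5,3,1,0):
    y=np.radians(-11-op);ly=np.array([-np.sin(y),np.cos(y)]);lx=np.array([np.cos(y),np.sin(y)])
    for g in ((30,) if op==36 else ())+(0,):
        T=pin-.130*ly-(.008+.0145+g/1e3)*lx;d=T-P[:2]
        a=79-op;print(op,g,T.round(4),"frac tx ty",np.round([(d[0]*np.cos(th)+d[1]*np.sin(th))/.15,(d[0]*np.sin(th)-d[1]*np.cos(th))/.15],3),"tool ang",a,"spin",round((np.degrees(th)-a)/30,3),"reach",np.hypot(*T).round(3))
E
python3 way.py
python3 - <<'E'
from h import *
s=camera("scene");S=cloud(s)
c=np.array([.4278,-.1019])
P=S[sel(S,c,.11,.172,.1835)];P=P[P[:,0]<.47]
print(len(P),rect(P) if len(P)>5 else "",P.mean(0))
E
```

```text
P [ 0.4281 -0.1019  0.233 ] 43.0 w 0.49954996652432104 q [ 0.75 -0.04 -0.6   1.92 -0.02  1.25 -0.66]
36 30 [ 0.3679 -0.086 ] frac tx ty [-0.221 -0.351] tool ang 43 spin 0.001 reach 0.378
36 0 [ 0.3883 -0.108 ] frac tx ty [-0.221 -0.151] tool ang 43 spin 0.001 reach 0.403
30 0 [ 0.3965 -0.1191] frac tx ty [-0.232 -0.06 ] tool ang 49 spin -0.199 reach 0.414
24 0 [ 0.4057 -0.1293] frac tx ty [-0.234  0.032] tool ang 55 spin -0.399 reach 0.426
18 0 [ 0.416  -0.1385] frac tx ty [-0.226  0.124] tool ang 61 spin -0.599 reach 0.438
12 0 [ 0.4272 -0.1466] frac tx ty [-0.208  0.214] tool ang 67 spin -0.799 reach 0.452
8 0 [ 0.4351 -0.1513] frac tx ty [-0.191  0.273] tool ang 71 spin -0.932 reach 0.461
5 0 [ 0.4413 -0.1545] frac tx ty [-0.175  0.317] tool ang 74 spin -1.032 reach 0.468
3 0 [ 0.4455 -0.1564] frac tx ty [-0.164  0.345] tool ang 76 spin -1.099 reach 0.472
1 0 [ 0.4497 -0.1582] frac tx ty [-0.151  0.373] tool ang 78 spin -1.166 reach 0.477
0 0 [ 0.4518 -0.1591] frac tx ty [-0.144  0.387] tool ang 79 spin -1.199 reach 0.479
251 (array([ 422.4, -103.6]), array([141.5,  20.8]), 44.24) [ 0.42108874 -0.10343926  0.17606373]
```

```bash
sed -i 's/\.130\*ly/.090*ly/; s/(30,)/(15,)/' way.py; python3 way.py
```

```text
P [ 0.4279 -0.1019  0.2327] 43.0 w 0.49720405227214887 q [ 0.75 -0.04 -0.6   1.92 -0.02  1.25 -0.66]
36 15 [ 0.4073 -0.0697] frac tx ty [ 0.046 -0.25 ] tool ang 43 spin 0.001 reach 0.413
36 0 [ 0.4176 -0.0807] frac tx ty [ 0.046 -0.15 ] tool ang 43 spin 0.001 reach 0.425
30 0 [ 0.4227 -0.0889] frac tx ty [ 0.034 -0.087] tool ang 49 spin -0.199 reach 0.432
24 0 [ 0.4287 -0.0966] frac tx ty [ 0.028 -0.022] tool ang 55 spin -0.399 reach 0.439
18 0 [ 0.4354 -0.1036] frac tx ty [0.029 0.042] tool ang 61 spin -0.599 reach 0.448
12 0 [ 0.4429 -0.1098] frac tx ty [0.037 0.107] tool ang 67 spin -0.799 reach 0.456
8 0 [ 0.4482 -0.1135] frac tx ty [0.046 0.149] tool ang 71 spin -0.932 reach 0.462
5 0 [ 0.4523 -0.1161] frac tx ty [0.054 0.18 ] tool ang 74 spin -1.032 reach 0.467
3 0 [ 0.4551 -0.1176] frac tx ty [0.061 0.201] tool ang 76 spin -1.099 reach 0.47
1 0 [ 0.458  -0.1191] frac tx ty [0.068 0.221] tool ang 78 spin -1.166 reach 0.473
0 0 [ 0.4595 -0.1198] frac tx ty [0.072 0.231] tool ang 79 spin -1.199 reach 0.475
```

Emit:
carry_out --pt "0.02 -0.1 0 0 -1" --pt "0.046 -0.22 0 0 -1" --pt "0.046 -0.29 0 0 -1" --pt "0.046 -0.29 0 0 -1" --pt "0.046 -0.29 0.1 0 -1" --pt "0.046 -0.29 0.22 0 -1" --pt "0.046 -0.29 0.33 0 -1" --pt "0.046 -0.29 0.365 0 -1" --pt "0.046 -0.29 0.365 0 -1" --force 30

```text
clock: 13.82
position: [0.4026, -0.0653, 0.1761]
ee_rot: [0.93, 0.367, -0.0, -0.0]
ft_force: [0.1, -0.2, 0.4]
grip_width: -0.001
grasp_force: 0.0
```

```bash
python3 way.py
```

```text
P [ 0.4026 -0.0653  0.1761] 43.0 w -0.0010429552896461904 q [ 0.72 -0.06 -0.64  2.06 -0.04  1.13 -0.72]
36 15 [ 0.4073 -0.0697] frac tx ty [0.003 0.043] tool ang 43 spin 0.0 reach 0.413
36 0 [ 0.4176 -0.0807] frac tx ty [0.003 0.143] tool ang 43 spin 0.0 reach 0.425
30 0 [ 0.4227 -0.0889] frac tx ty [-0.009  0.206] tool ang 49 spin -0.2 reach 0.432
24 0 [ 0.4287 -0.0966] frac tx ty [-0.015  0.271] tool ang 55 spin -0.4 reach 0.439
18 0 [ 0.4354 -0.1036] frac tx ty [-0.014  0.336] tool ang 61 spin -0.6 reach 0.448
12 0 [ 0.4429 -0.1098] frac tx ty [-0.006  0.4  ] tool ang 67 spin -0.8 reach 0.456
8 0 [ 0.4482 -0.1135] frac tx ty [0.003 0.442] tool ang 71 spin -0.933 reach 0.462
5 0 [ 0.4523 -0.1161] frac tx ty [0.012 0.473] tool ang 74 spin -1.033 reach 0.467
3 0 [ 0.4551 -0.1176] frac tx ty [0.018 0.494] tool ang 76 spin -1.1 reach 0.47
1 0 [ 0.458  -0.1191] frac tx ty [0.026 0.514] tool ang 78 spin -1.166 reach 0.473
0 0 [ 0.4595 -0.1198] frac tx ty [0.03  0.524] tool ang 79 spin -1.2 reach 0.475
```

Emit:
carry_out --pt "0 0.03 0 0 -1" --pt "0 0.06 0 0 -1" --pt "0 0.085 0 0 -1" --pt "0 0.105 0 0 -1" --pt "0 0.12 0 0 -1" --pt "0.003 0.14 0 0 -1" --pt "0 0.16 0 -0.05 -1" --pt "-0.004 0.18 0 -0.12 -1" --pt "-0.009 0.206 0 -0.2 -1" --pt "-0.012 0.23 0 -0.28 -1" --pt "-0.015 0.255 0 -0.35 -1" --pt "-0.015 0.28 0 -0.43 -1" --pt "-0.015 0.305 0 -0.5 -1" --pt "-0.014 0.33 0 -0.58 -1" --pt "-0.01 0.355 0 -0.66 -1" --pt "-0.008 0.38 0 -0.74 -1" --pt "-0.006 0.4 0 -0.8 -1" --pt "0 0.42 0 -0.87 -1" --pt "0.002 0.435 0 -0.91 -1" --pt "0.003 0.442 0 -0.933 -1"

```text
clock: 16.32
position: [0.4484, -0.1135, 0.1765]
ee_rot: [0.814, 0.581, 0.0, -0.0]
ft_force: [-1.5, 0.2, -0.5]
grip_width: -0.005
grasp_force: 0.1
```

```bash
python3 way.py
python3 - <<'E'
from h import *
s=camera("scene");S=cloud(s)
c=np.array([.552,-.1135]);a=np.radians(-11);ax=np.array([np.cos(a),np.sin(a)]);ay=np.array([-np.sin(a),np.cos(a)])
x=(S[...,:2]-c)@ax*1e3;y=(S[...,:2]-c)@ay*1e3;z=S[...,2]*1e3
for z0,z1 in((35,50),(158,170)):
    m=(x>-160)&(x<-55)&(y<40)&(y>-110)&(z>z0)&(z<z1)
    for y0 in range(-110,45,15):
        k=m&(y>=y0)&(y<y0+15)
        if k.sum()>3: print(z0,y0,k.sum(),np.percentile(x[k],[10,50,90]).round(1))
cv2.imwrite("pics/g5.png",cv2.resize(s["img"][140:270,190:330,::-1],(600,557),interpolation=2))
E
```

```text
P [ 0.4484 -0.1135  0.1765] 71.1 w -0.00507989444926866 q [ 0.75  0.08 -0.61  1.94  0.05  1.14 -0.22]
36 15 [ 0.4073 -0.0697] frac tx ty [ 0.187 -0.354] tool ang 43 spin 0.935 reach 0.413
36 0 [ 0.4176 -0.0807] frac tx ty [ 0.14  -0.265] tool ang 43 spin 0.935 reach 0.425
30 0 [ 0.4227 -0.0889] frac tx ty [ 0.099 -0.215] tool ang 49 spin 0.735 reach 0.432
24 0 [ 0.4287 -0.0966] frac tx ty [ 0.064 -0.161] tool ang 55 spin 0.535 reach 0.439
18 0 [ 0.4354 -0.1036] frac tx ty [ 0.035 -0.103] tool ang 61 spin 0.335 reach 0.448
12 0 [ 0.4429 -0.1098] frac tx ty [ 0.011 -0.043] tool ang 67 spin 0.135 reach 0.456
8 0 [ 0.4482 -0.1135] frac tx ty [-0.001 -0.001] tool ang 71 spin 0.002 reach 0.462
5 0 [ 0.4523 -0.1161] frac tx ty [-0.008  0.03 ] tool ang 74 spin -0.098 reach 0.467
3 0 [ 0.4551 -0.1176] frac tx ty [-0.011  0.051] tool ang 76 spin -0.165 reach 0.47
1 0 [ 0.458  -0.1191] frac tx ty [-0.015  0.073] tool ang 78 spin -0.231 reach 0.473
0 0 [ 0.4595 -0.1198] frac tx ty [-0.016  0.084] tool ang 79 spin -0.265 reach 0.475
35 -110 7 [-100.6  -99.6  -98.8]
35 -95 21 [-100.1  -98.5  -96.8]
35 -80 20 [-98.5 -96.6 -95.7]
35 -65 23 [-96.4 -95.  -92.2]
35 -50 21 [-94.1 -92.1 -90.2]
35 -35 19 [-92.2 -89.9 -86. ]
35 -20 24 [-90.2 -87.5 -85.3]
35 -5 20 [-88.7 -86.2 -84.5]
35 10 20 [-85.  -83.6 -80.6]
35 25 22 [-83.8 -81.  -79.2]
158 -110 12 [-101.6  -99.2  -97.3]
158 -95 19 [-99.5 -97.5 -94.5]
158 -80 14 [-97.2 -96.4 -91.7]
158 -65 21 [-94.4 -92.8 -91.5]
158 -50 14 [-93.  -91.6 -88.7]
158 -35 8 [-116.5 -111.4 -109. ]
158 -20 29 [-115.2 -107.6  -85.9]
158 -5 21 [-85.7 -84.4 -82.9]
158 10 21 [-85.1 -81.8 -80.6]
158 25 22 [-82.6 -80.5 -78.5]
```

View pics/g5.png

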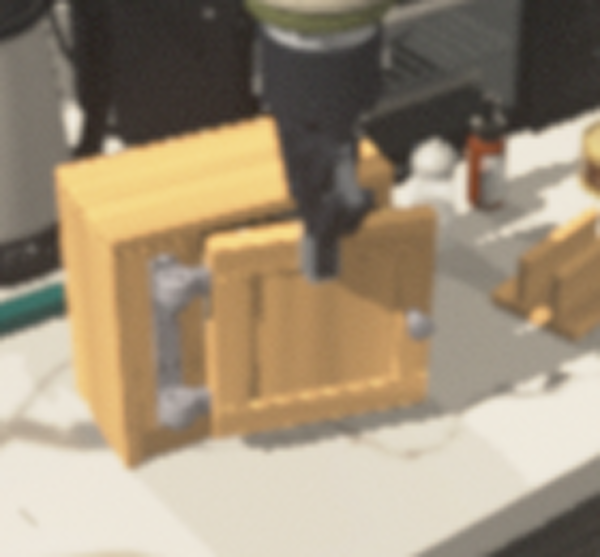

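The door is on both pins and nearly shut, about 8° open, with the fingertip on its front at (322,260) as planned. I'll finish the swing gently.

Emit:
carry_out --pt "-0.002 0.01 0 -0.03 -1" --pt "-0.005 0.02 0 -0.065 -1" --pt "-0.008 0.03 0 -0.1 -1" --pt "-0.009 0.04 0 -0.13 -1" --pt "-0.011 0.051 0 -0.165 -1" --pt "-0.013 0.06 0 -0.19 -1" --pt "-0.014 0.068 0 -0.215 -1" --pt "-0.015 0.075 0 -0.235 -1" --pt "-0.016 0.08 0 -0.25 -1" --pt "-0.016 0.084 0 -0.265 -1" --pt "-0.016 0.084 0 -0.265 -1"

```text
clock: 17.75
position: [0.4595, -0.1198, 0.1765]
ee_rot: [0.772, 0.636, -0.0, 0.0]
ft_force: [-0.3, -0.9, -0.4]
grip_width: 0.002
grasp_force: 0.0
```

```bash
cat > ang.py <<'E'
from h import *
s=camera("scene");S=cloud(s)
c=np.array([.552,-.1135]);a=np.radians(-11);ax=np.array([np.cos(a),np.sin(a)]);ay=np.array([-np.sin(a),np.cos(a)])
x=(S[...,:2]-c)@ax*1e3;y=(S[...,:2]-c)@ay*1e3;z=S[...,2]*1e3
m=(x>-160)&(x<-55)&(y<40)&(y>-104)&(z>34)&(z<52)
p=np.polyfit(y[m],x[m],1);print("slope deg",np.degrees(np.arctan(p[0])),"x at hinge",np.polyval(p,66))
E
python3 ang.py; python3 go.py
```

```text
slope deg 0.02272213654365032 x at hinge -76.57111746851979
t 17.8 P [ 0.4595 -0.1198  0.1765] ang 78.97 F [ 0.3 -0.4 -0.2] q [ 0.75  0.11 -0.62  1.92  0.07  1.14 -0.09] w 0.002
```

Emit:
carry_out --pt "0 0.004 0 0 -1" --pt "0 0.008 0 0 -1" --pt "0 0.008 0 0 -1"

```text
clock: 18.18
position: [0.4602, -0.1199, 0.1765]
ee_rot: [0.772, 0.636, -0.0, -0.0]
ft_force: [-5.5, -0.0, 4.2]
grip_width: -0.001
grasp_force: 2.7
```

Firm against the stops at about 5 N. I'll back off, rise and check.

Emit:
carry_out --pt "0 -0.01 0 0 -1" --pt "0 -0.03 0 0 -1" --pt "0 -0.08 0 0 -1" --pt "0 -0.15 0 0 -1" --pt "0 -0.2 -0.1 0 -1" --pt "0 -0.2 -0.3 0 -1" --pt "0 -0.2 -0.5 0 -1" --pt "0 -0.2 -0.5 0 -1"

```text
clock: 19.18
position: [0.4321, -0.1144, 0.2546]
ee_rot: [0.772, 0.636, 0.001, 0.002]
ft_force: [0.1, 0.5, -0.2]
grip_width: 0.0
grasp_force: 0.0
```

```bash
python3 ang.py; python3 go.py
python3 - <<'E'
from h import *
p=camera("top");s=camera("scene")
for q in("salt","fish_tin","oil_dropper","yoghurt_pot"): print(q,[(np.round(b["position"],3).tolist(),round(b["conf"],2)) for b in boxes_of(q,p)[:1]])
cv2.imwrite("pics/g6.png",np.hstack([cv2.resize(s["img"][140:270,190:330,::-1],(400,371),interpolation=2),cv2.resize(p["img"][120:240,190:319,::-1],(400,371),interpolation=2)]))
E
```

```text
slope deg 1.6909642688099351 x at hinge -76.08389059123357
t 19.23 P [ 0.4315 -0.1143  0.253 ] ang 78.97 F [0.7 0.1 0.2] q [ 0.79 -0.04 -0.61  1.88 -0.02  1.29 -0.01] w -0.003
salt [([0.459, -0.188, 0.175], 0.68)]
fish_tin [([0.581, -0.551, 0.04], 0.93)]
oil_dropper [([0.61, -0.35, 0.079], 0.18)]
yoghurt_pot [([0.398, 0.25, 0.071], 0.77)]
```

View pics/g6.png

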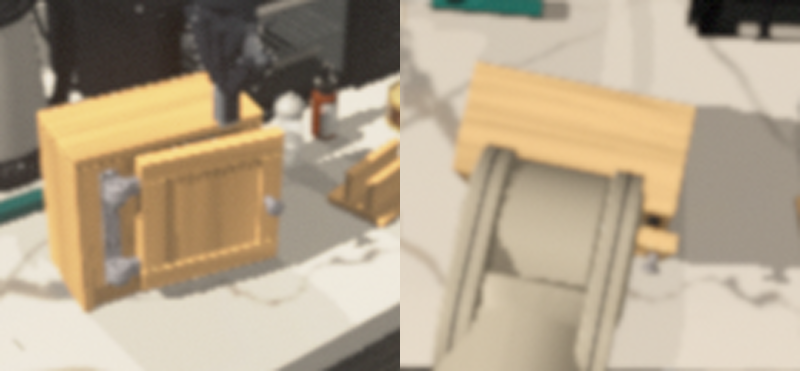

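The left half shows the gripper up and the door slightly ajar: it rebounded about 1.7° from the rubber stops. I'll press again more softly and back off much more slowly.

Emit:
carry_out --pt "0 0 0.2 0 -1" --pt "0 0 0.4 0 -1" --pt "0 0 0.5 0 -1" --pt "0 0.05 0.5 0 -1" --pt "0 0.1 0.5 0 -1" --pt "0 0.13 0.5 0 -1" --pt "0 0.15 0.5 0 -1" --pt "0 0.16 0.5 0 -1" --pt "0 0.167 0.5 0 -1" --pt "0 0.173 0.5 0 -1" --pt "0 0.178 0.5 0 -1" --pt "0 0.183 0.5 0 -1" --pt "0 0.187 0.5 0 -1" --pt "0 0.19 0.5 0 -1" --pt "0 0.192 0.5 0 -1" --pt "0 0.194 0.5 0 -1" --pt "0 0.196 0.5 0 -1" --pt "0 0.196 0.5 0 -1"

```text
clock: 21.78
position: [0.4599, -0.1199, 0.1765]
ee_rot: [0.772, 0.636, -0.0, -0.0]
ft_force: [-1.1, 0.7, -0.0]
grip_width: -0.005
grasp_force: 0.6
```

```bash
python3 ang.py; python3 go.py .4595 -.1198 .1765 79
```

```text
slope deg 0.021790916470546512 x at hinge -76.0740659629975
t 21.82 P [ 0.4599 -0.1199  0.1765] ang 78.97 F [-1.4  0.2  0.6] q [ 0.75  0.11 -0.62  1.91  0.07  1.14 -0.09] w -0.002
frac tx,ty,tz,spin: [ 0.0001 -0.0029  0.     -0.001 ]
```

Emit:
carry_out --pt "0 -0.0005 0 0 -1" --pt "0 -0.001 0 0 -1" --pt "0 -0.0015 0 0 -1" --pt "0 -0.002 0 0 -1" --pt "0 -0.0025 0 0 -1" --pt "0 -0.003 0 0 -1" --pt "0 -0.0035 0 0 -1" --pt "0 -0.004 0 0 -1" --pt "0 -0.005 0 0 -1" --pt "0 -0.006 0 0 -1" --pt "0 -0.008 0 0 -1" --pt "0 -0.01 0 0 -1" --pt "0 -0.015 0 0 -1" --pt "0 -0.025 0 0 -1" --pt "0 -0.06 0 0 -1" --pt "0 -0.12 0 0 -1" --pt "0 -0.2 0 0 -1" --pt "0 -0.2 -0.2 0 -1" --pt "0 -0.2 -0.5 0 -1" --pt "0 -0.2 -0.5 0 -1"

```text
clock: 24.32
position: [0.4315, -0.1143, 0.2546]
ee_rot: [0.772, 0.636, 0.001, 0.003]
ft_force: [-0.0, 0.2, -0.5]
grip_width: -0.001
grasp_force: 0.0
```

```bash
python3 ang.py
python3 - <<'E'
from h import *
s=camera("scene")
for q in("salt","oil_dropper"): print(q,[(np.round(b["position"],3).tolist(),round(b["conf"],2)) for b in boxes_of(q,s)[:1]])
E
```

```text
slope deg 0.08959700956131726 x at hinge -76.39222362829815
salt [([0.597, -0.349, 0.056], 0.68)]
oil_dropper [([0.628, -0.427, 0.05], 0.5)]
```

The door is shut at about 0.1°, the robot is clear and the bystanders haven't moved. Handing in.

```bash
python3 -c "
from workcell import ticket
print(ticket.hand_in())"
```

```text
the job is handed in; nothing more can be done
None
```

The door is hung on both pins, fully seated, and closed against its stops (about 0.1° by camera); I let go and handed the job in at about 24 s, with the bystanders where they were. The first closing rebounded about 1.7° off the rubber stops, so I closed it again more softly.

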